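# Get the comb jig out from behind the containers

## Robot

A 7-joint arm with a two-finger parallel gripper is mounted at the origin on the work surface. World frame = base frame: x ahead of the robot, y to its left, z up, the work surface at z = 0. Lengths are in m, angles in rad, forces in N, time in s.
With the tool pointing down it reaches from about 0.425 to 0.95 m from the base axis. Payload 16.7 kg.
Tool frame: the origin (TCP) lies between the finger pads; the fingertips stand 19 mm ahead of it and the grasp point (between the pads) is the TCP; z points along the fingers, y is the direction in which the jaws open and shut (so a half turn about z gives the same grasp; the last joint's range is limited). The gripper opens to 94 mm and grips with 3 to 60 N. Pads are 16 mm wide; open, the fingers measure 119 mm over their backs; the gripper's body (75 mm by 177 mm) begins 78 mm behind the grasp point.
Start: joints at [1.056, 0.426, 0.074, 1.606, -0.034, 1.111, -0.067], TCP at [0.241, -0.63, 0.224] pointing down, gripper open.
Joint ranges: [-2.85, 2.85], [-0.5, 2.14], [-1.23, 1.37], [0.21, 2.46], [-1.02, 4.16], [0.16, 2.05], [-2.73, 2.73]. Speed limits (rad/s): [1.89, 1.89, 2.39, 2.39, 3.01, 3.01, 3.01].

## Interface

Orientations are given as a unit quaternion [w, x, y, z].
In Python, from cell import status, optics, bot gives the robot as it stands.
- The arm moves only by the tool drive_tool, never from a script. Its arguments are lists of equal length, an entry for each row: "gripper": the opening, from -1 (shut) to 1 (fully open); "xyz": the shift along the world's x, y, z in cm, a list of three; "rot": the turn, a rotation vector about the world's x, y, z in rad, a list of three. A call has 1 to 20 rows; each row shifts and turns the commanded pose from where the row before left it; what a row does not reach is not made up. A row lasts 1/8 s, in which the tool goes at most 62.5 mm and 10.7 degrees, less where a joint would pass 70% of its speed; a pose out of reach is approached as far as the arm can. A call is refused whole if a number of a shift passes 6.25 or a number of a turn 0.188, either way. A call with a gripper value outside its range is refused whole. The fingers move at their own pace and stop on an object; "force" is the grip in N (left out, the last holds). Time passes only in rows, so rows that do not move let the fingers close. It gives the time, the measured TCP pose, the force and the opening at its end, in the units of the state.
- status.observe(): the state, without advancing time (a new reading comes with each control period).
- optics.camera(name): name is "scene" or "top" or "wrist"; returns a dict with "img" (400x640x3 uint8, red, green, blue), "vfov" (degrees; the focal length in pixels is half the picture's height over the tangent of half this angle, whatever the lens; pixels are square), "cx", "cy" (the principal point, pixels), "R" (3x3) and "t" (3): a world point X has camera coordinates R X + t; the wrist camera has in their place "mount" (4x4, takes a point from camera to tool coordinates, whose origin is the TCP and whose axes are the flange's). Camera axes: x right, y down, z forward; pixel columns grow to the right and rows downward; lengths in m; the calibration is good to about 2 mm. The wrist camera is an equidistant fisheye: a pixel r from the principal point sees the ray r / f radians off the axis. A picture is of the moment at which its call begins: read the wrist's pose just before it. There is no depth.
- bot.sign_off(): hands the job in, once; it reports no verdict.
The state is a dict: "clock": time; "joint_pos": joint angles; "qd": joint speeds; "joint_torque": joint torques, N m; "position": TCP position; "ee_rot": TCP orientation; "contact_force": force on the tool from outside, world axes, zero at the start; "moment": the same for the moment, N m; "opening": finger opening in m.
Only numpy, scipy, OpenCV 4.12 (cv2) and the standard library are available. Lean on these libraries where they do the work, as an engineer would, in place of code of your own. Each camera call takes 0.05 s, during which the arm holds its last target. There are 200 camera calls.

## Task

The plywood comb jig with the orange handle lies in the storage tray behind three containers. Move all three containers to the yellow side mat and stand them there; then, while they stand there, lay the jig in the fenced assembly seat, flat on its white outline with its teeth towards the open side; then put every container back in the tray, standing in the middle of the pad of its own colour (white glue bottle with blue cap on blue, green tin on green, amber jar with red lid on red). Keep the containers upright all the time.

Things in the scene. Friction and masses are not known exactly. Their poses are not given: they have to be found in the camera images.
- glue: white glue bottle with a blue cap and a blue band, mass about 0.22 kg: straight round body 50 mm in diameter up to 110 mm above its underside, then a shoulder and a 28 mm wide cap up to 138 mm. Origin at the centre of its underside, z up along its axis; round, so its yaw does not matter. Rigid. Its whole base belongs on its pad.
- tin: green metal tin, mass about 0.28 kg: straight cylinder 52 mm in diameter, 130 mm high, green top. Origin at the centre of its underside, z up along its axis; round, so its yaw does not matter. Rigid. Its whole base belongs on its pad.
- jar: amber jar with a red lid, mass about 0.26 kg: straight cylinder 50 mm in diameter, 126 mm high (the lid is the top 18 mm, of the same width). Origin at the centre of its underside, z up along its axis; round, so its yaw does not matter. Rigid. Its whole base belongs on its pad.
- pad_blue: square blue plastic pad, 78 x 78 x 3 mm, fixed on the tray's black floor; origin at the centre of its underside, axes as the tray's. Home of the container of its colour, which stands on it at the start and hides its middle. The three pads lie in a row, centres 94 mm apart, colours in any order
- pad_green: square green plastic pad, 78 x 78 x 3 mm, fixed on the tray's black floor; origin at the centre of its underside, axes as the tray's. Home of the container of its colour, which stands on it at the start and hides its middle. The three pads lie in a row, centres 94 mm apart, colours in any order
- pad_red: square red plastic pad, 78 x 78 x 3 mm, fixed on the tray's black floor; origin at the centre of its underside, axes as the tray's. Home of the container of its colour, which stands on it at the start and hides its middle. The three pads lie in a row, centres 94 mm apart, colours in any order
- jig: light plywood comb, flat: spine 22 (x) by 110 mm (y), 22 mm thick; three teeth 24 mm wide reach to x = +47 mm. Orange handle on the spine's middle, 18 (x) by 50 mm (y), from 22 to 52 mm above the underside: grip it along x, fingertips above 22 mm. Origin on the underside below the handle; x along the teeth. 0.2 kg. Starts 60 mm behind the row of containers, too close to grip while they stand there
- seat: fixed assembly seat: black plate 6 mm thick, plywood fence up to 24 mm above the bench on three sides, open on its +x side; white comb outline painted on it. Origin at bench level: the jig belongs with its origin 6 mm straight above it and its x (teeth) along the seat's x. Fence inner faces: x = -31 mm, y = +-70 mm; plate from x = -48 to +88 mm
- mat: fixed flat yellow mat, 270 (x) by 130 mm (y), 3 mm thick, on the bench left or right of the tray (the seat is on the other side); empty at the start, room for the three containers in a row along its x. Origin at the centre of its underside
- bay: fixed storage tray: black floor 8 mm thick, 200 (x, away from the robot) by 300 mm (y); plywood lips 22 mm high at the far side and both ends, near side open. Origin at bench level under its centre. Pads in a row along y at x = -50 mm; jig on the floor near x = +10 mm, y = 0. In the far corners fixed shims (+y) and a steel roll (-y), up to 31 mm high

How it is judged:
By the outcome, as a careful person would: the job done as asked, in the order asked, and still so for the second after the job is handed in, with the robot touching nothing.
It also fails if it takes over 147 s, if anything falls off the work surface, if the arm or the gripper's body presses on something with over 40 N, if the wrist force passes 120 N, or if a joint passes its speed limit or range.

## Working session

There is one attempt and no reset: what is moved stays moved. The work goes in short steps, Python scripts to look and compute and a tool call to move; the robot and the scene stay as the last step left them, time stands still between calls to the robot, and variables do not carry over. Pictures are saved under pics/ and viewed, about 12 in all and at most 16, crops included, and the job is handed in when it is done.

Besides the shell and the picture viewer there is one more tool, called by a JSON object that holds its "name" and its "arguments", one argument or row to a line. drive_tool: Moves the arm, as the interface text tells. Its arguments: {"type":"object","properties":{"gripper":{"type":"array"},"xyz":{"type":"array"},"rot":{"type":"array"},"force":{"type":"number"}},"required":["gripper","xyz","rot"]}

```bash
ls; mkdir -p pics; python3 - <<'E'
from cell import status, optics, bot
import cv2, json
s=status.observe()
print({k:s[k] for k in ('clock','position','ee_rot','opening')})
for n in ('top','scene'):
    c=optics.camera(n); cv2.imwrite(f'pics/{n}0.png',c['img'][:,:,::-1]); print(n,c['vfov'],c['cx'],c['cy'],c['R'],c['t'])
E
```

```text
pics
{'clock': 0.0, 'position': array([ 0.24123406, -0.62996472,  0.22377567]), 'ee_rot': array([-6.36338630e-04,  9.83328137e-01,  1.81838775e-01, -1.70748750e-04]), 'opening': 0.09396759082812702}
top 45.56092523712394 323.4399713484546 193.29310049904078 [[ 0.01119528 -0.99962992  0.02479283]
 [-0.99710175 -0.01302602 -0.07495613]
 [ 0.07525134 -0.02388182 -0.99687858]] [-0.01810995  0.55922193  1.11193407]
scene 51.77486957234564 322.10100132920104 195.55648241893394 [[ 0.15436192  0.98799883  0.00554156]
 [ 0.61317665 -0.0913999  -0.78464034]
 [-0.77471724  0.12451654 -0.61992648]] [-0.07837021 -0.30636245  1.29123072]
```

View pics/top0.png

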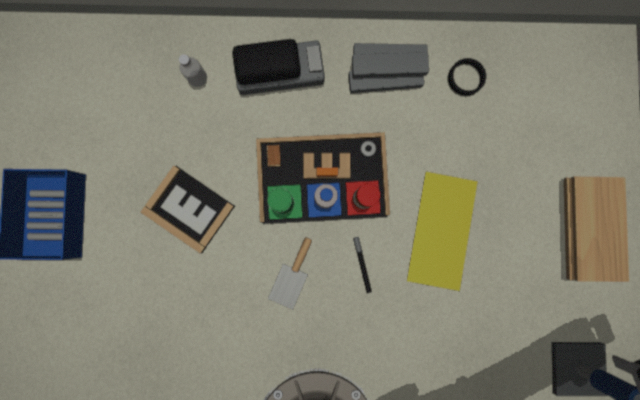

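View pics/scene0.png

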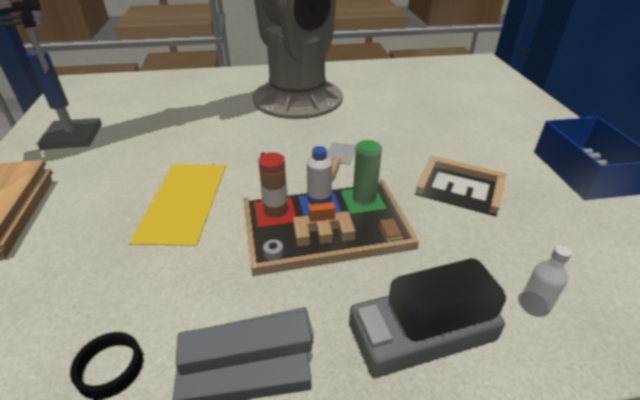

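The top view shows the tray at px (257–390, 133–222), with the pads green, blue and red from left to right. The jig is behind them with its orange handle at (327, 173). The seat is rotated at (188, 208) and the mat is at (443, 231). The scene view confirms all containers upright. Next I measure.

```bash
cat > h.py <<'E'
import numpy as np, cv2
from cell import status, optics, bot
from scipy.spatial.transform import Rotation as Ro
def cam(n): 
    s=status.observe(); c=optics.camera(n); c['s']=s; c['f']=200/np.tan(np.radians(c['vfov'])/2); 
    c['hsv']=cv2.cvtColor(c['img'],cv2.COLOR_RGB2HSV); return c
def px2w(c,uv,z):
    uv=np.atleast_2d(np.asarray(uv,float)); d=(uv-[c['cx'],c['cy']])/c['f']
    if 'mount' in c:
        r=np.hypot(*d.T); k=np.where(r>1e-9,np.sin(r)/np.maximum(r,1e-9),1)
        ray=np.c_[d*k[:,None],np.cos(r)]
        q=c['s']['ee_rot']; R=Ro.from_quat([q[1],q[2],q[3],q[0]]).as_matrix(); M=np.array(c['mount'])
        O=R@M[:3,3]+c['s']['position']; ray=ray@(R@M[:3,:3]).T
    else:
        R=np.array(c['R']); O=-R.T@c['t']; ray=np.c_[d,np.ones(len(d))]@R
    return O+ray*((z-O[2])/ray[:,2])[:,None]
def blob(c,lo,hi,box=None):
    m=cv2.inRange(c['hsv'],np.array(lo),np.array(hi))
    if box: b=np.zeros_like(m); x0,y0,x1,y1=box; b[y0:y1,x0:x1]=255; m&=b
    cs,_=cv2.findContours(m,cv2.RETR_EXTERNAL,cv2.CHAIN_APPROX_NONE)
    return max(cs,key=cv2.contourArea)[:,0,:] if cs else None
def rect(c,cnt,z):
    P=px2w(c,cnt,z)[:,:2]; r=cv2.minAreaRect((P*1000).astype(np.float32)); return np.round(r[0],1),np.round(r[1],1),round(r[2],1)
E
python3 - <<'E'
from h import *
c=cam('top'); 
T=(250,125,400,230)
for n,lo,hi,b,z in [('green',(40,80,40),(85,255,255),T,.011),('blue',(100,110,50),(130,255,255),T,.011),('red',(170,120,60),(180,255,255),T,.011),('red2',(0,150,60),(6,255,255),T,.011),
  ('orange',(7,190,120),(16,255,255),T,.060),('mat',(22,120,80),(35,255,255),None,.003),('seatwhite',(0,0,140),(180,50,255),(155,175,225,240),.006),('seatwood',(8,60,90),(25,200,255),(135,160,240,255),.024),('jig',(8,40,120),(25,160,255),(295,145,360,185),.03)]:
    k=blob(c,lo,hi,b); 
    if k is None: print(n,None); continue
    print(n,k.min(0),k.max(0),rect(c,k,z))
i=c['img'][:,:,::-1]
a=cv2.resize(i[125:230,250:400],None,fx=5,fy=5,interpolation=cv2.INTER_CUBIC)
cv2.imwrite('pics/z.png',a)
w=cam('wrist');print(w['vfov'],w['cx'],w['cy'],w['mount'])
E
```

```text
green [267 184] [302 219] (array([539.3,  81.8]), array([82.1, 82.8]), 3.7)
blue [306 182] [341 217] (array([545.3, -12.3]), array([81.4, 81.6]), 4.0)
red [368 214] [369 214] (array([ 511.8, -120.2]), array([2.4, 0. ]), 90.7)
red2 [346 180] [380 214] (array([ 552. , -107.1]), array([79.7, 82.7]), 3.8)
orange [325 174] [325 174] (array([601.1, -13.5]), array([0., 0.]), 0.0)
mat [407 172] [476 290] (array([ 474.8, -299.6]), array([127.8, 267.5]), 79.9)
seatwhite [162 186] [214 232] (array([518.5, 311.6]), array([112.4,  59.9]), 56.3)
seatwood [141 166] [232 252] (array([518.7, 310.1]), array([173.1, 135.3]), 56.5)
jig [337 154] [349 176] (array([626.8, -56.8]), array([52.8, 28.5]), 0.4)
65.70646984690485 319.7949332232288 201.71387039183213 [[ 1.09834739e-03 -9.68096226e-01 -2.50576317e-01  7.21550829e-02]
 [ 9.99999277e-01  9.40744222e-04  7.48736613e-04 -4.87116038e-04]
 [-4.89120867e-04 -2.50576958e-01  9.68096560e-01 -1.61001311e-01]
 [ 0.00000000e+00  0.00000000e+00  0.00000000e+00  1.00000000e+00]]
```

View pics/z.png

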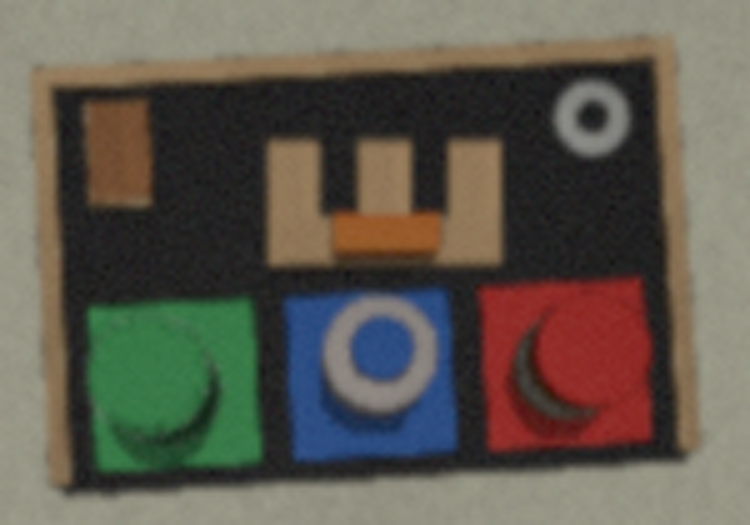

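```bash
python3 - <<'E'
from h import *
c=cam('top')
for n,u,v,z in [('jar',597,350,.137),('cap',381,349,.149),('shoulder',380,353,.121),('tin',153,372,.141),('handle',386,233,.06)]:
    print(n,(px2w(c,[(u+.5)/5-.5+250,(v+.5)/5-.5+125],z)[0]*1000).round(1))
E
```

```text
jar [ 549.1 -106.1  137. ]
cap [547.5 -13.3 149. ]
shoulder [547.8 -13.7 121. ]
tin [537.   83.1 141. ]
handle [607.7 -17.6  60. ]
```

{"name": "drive_tool", "arguments": {
  "gripper": [1,1,1,1,1,1,1,1,1,1,1,1,1,1],
  "xyz": [
    [2.2,3.74,0],
    [2.2,3.74,0],
    [2.2,3.74,0],
    [2.2,3.74,0],
    [2.2,3.74,0],
    [2.2,3.74,0],
    [2.2,3.74,0],
    [2.2,3.74,0],
    [2.2,3.74,0],
    [2.2,3.74,0],
    [2.2,3.74,0],
    [2.2,3.74,0],
    [2.2,3.74,0],
    [2.2,3.74,0]
  ],
  "rot": [
    [0,0,0.091],
    [0,0,0.091],
    [0,0,0.091],
    [0,0,0.091],
    [0,0,0.091],
    [0,0,0.091],
    [0,0,0.091],
    [0,0,0.091],
    [0,0,0.091],
    [0,0,0.091],
    [0,0,0.091],
    [0,0,0.091],
    [0,0,0.091],
    [0,0,0.091]
  ],
  "force": 30
}}

```text
clock: 2.0
position: [0.55, -0.1055, 0.2245]
ee_rot: [0.0, 0.681, 0.732, -0.0]
contact_force: [-0.2, -0.7, -0.4]
opening: 0.0937
```

{"name": "drive_tool", "arguments": {
  "gripper": [1],
  "xyz": [
    [0,0,0]
  ],
  "rot": [
    [0,0,0]
  ]
}}

```text
clock: 2.12
position: [0.5506, -0.1034, 0.2244]
ee_rot: [-0.0, 0.68, 0.733, 0.001]
contact_force: [-0.4, -0.2, -0.5]
opening: 0.0941
```

```bash
python3 - <<'E'
from h import *
w=cam('wrist'); s=w['s']; q=s['ee_rot']; R=Ro.from_quat([q[1],q[2],q[3],q[0]]).as_matrix()
print(s['clock'],s['position'],R.round(4),s['joint_pos'])
cv2.imwrite('pics/w1.png',w['img'][:,:,::-1])
E
```

```text
2.125 [ 0.55060477 -0.10336901  0.22442777] [[-7.470e-02  9.972e-01  4.000e-04]
 [ 9.972e-01  7.470e-02  1.300e-03]
 [ 1.300e-03  5.000e-04 -1.000e+00]] [ 0.43784188  0.27048486 -0.43499673  1.8439733   0.12833385  1.05445261
  0.02796888]
```

View pics/w1.png

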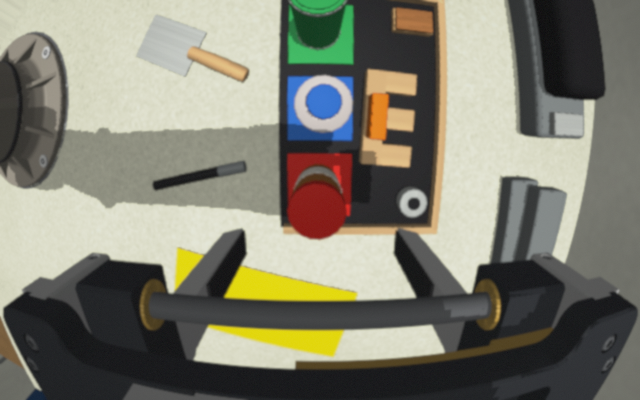

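The wrist view shows the jar lid at about (317, 207), midway between the fingers, the glue cap at (322, 102) and the jig handle at (379, 116).

```bash
python3 - <<'E'
from h import *
w=cam('wrist')
for n,p,z in [('jar',(317,207),.137),('cap',(323,102),.149),('handle',(379,116),.060)]: print(n,(px2w(w,p,z)*1000).round(1))
for lo,hi,n in [((100,110,40),(130,255,255),'blue'),((0,150,40),(6,255,255),'red')]:
    k=blob(w,lo,hi,(280,60,360,245)); print(n,k.min(0),k.max(0),rect(w,k,.011))
E
```

```text
jar [[ 546.6 -101.6  137. ]]
cap [[545.2 -16.4 149. ]]
handle [[605.4 -19.7  60. ]]
blue [287  74] [354 139] (array([543.5, -12.2]), array([80.4, 79.4]), 3.8)
red [288 150] [353 235] (array([ 550.5, -119.6]), array([ 79.8, 109.1]), 2.9)
```

{"name": "drive_tool", "arguments": {
  "gripper": [1,1,1,1,1,1,-1,-1,-1,-1,-1,-1],
  "xyz": [
    [-0.25,-0.1,-3],
    [0,0,-3],
    [0,0,-3],
    [0,0,-2.2],
    [0,0,-1.4],
    [0,0,0],
    [0,0,0],
    [0,0,0],
    [0,0,0],
    [0,0,0],
    [0,0,0],
    [0,0,0]
  ],
  "rot": [
    [0,0,0],
    [0,0,0],
    [0,0,0],
    [0,0,0],
    [0,0,0],
    [0,0,0],
    [0,0,0],
    [0,0,0],
    [0,0,0],
    [0,0,0],
    [0,0,0],
    [0,0,0]
  ]
}}

```text
clock: 3.72
position: [0.547, -0.1077, 0.0986]
ee_rot: [0.0, 0.682, 0.731, 0.0]
contact_force: [-0.0, -0.0, 2.8]
opening: 0.0497
```

{"name": "drive_tool", "arguments": {
  "gripper": [-1,-1,-1,-1,-1,-1,-1,-1,-1,-1,-1,-1,-1,-1,-1,-1,-1],
  "xyz": [
    [0,0,1],
    [0,0,2],
    [0,0,2],
    [0,-1.7,1],
    [0.2,-3,0],
    [0.3,-4,0],
    [0.3,-4,0],
    [0.2,-3.5,0],
    [0.2,-2.5,0],
    [0.2,-1.5,0],
    [0,-0.5,0],
    [0,0,-2],
    [0,0,-2],
    [0,0,-1.4],
    [0,0,-0.7],
    [0,0,-0.4],
    [0,0,0]
  ],
  "rot": [
    [0,0,0],
    [0,0,0],
    [0,0,0],
    [0,0,0],
    [0,0,0],
    [0,0,0],
    [0,0,0],
    [0,0,0],
    [0,0,0],
    [0,0,0],
    [0,0,0],
    [0,0,0],
    [0,0,0],
    [0,0,0],
    [0,0,0],
    [0,0,0],
    [0,0,0]
  ]
}}

```text
clock: 5.85
position: [0.561, -0.3147, 0.0935]
ee_rot: [0.0, 0.682, 0.731, 0.0]
contact_force: [0.2, -0.9, -2.9]
opening: 0.0499
```

{"name": "drive_tool", "arguments": {
  "gripper": [-1,-1,0.5,0.5,0.5,0.5,0.5,0.5,0.5],
  "xyz": [
    [0,0,-0.25],
    [0,0,0],
    [0,0,0],
    [0,0,0],
    [0,0,0],
    [0,0,2],
    [0,0,4],
    [0,0,4],
    [0,0,3.5]
  ],
  "rot": [
    [0,0,0],
    [0,0,0],
    [0,0,0],
    [0,0,0],
    [0,0,0],
    [0,0,0],
    [0,0,0],
    [0,0,0],
    [0,0,0]
  ]
}}

```text
clock: 6.98
position: [0.5612, -0.3147, 0.2292]
ee_rot: [0.001, 0.682, 0.731, 0.0]
contact_force: [-0.3, -0.1, -0.2]
opening: 0.0708
```

{"name": "drive_tool", "arguments": {
  "gripper": [1,1,1,1,1,1,1,1,1,1,1,1,1,1,-1,-1,-1,-1,-1],
  "xyz": [
    [-0.2,3,0],
    [-0.2,5,0],
    [-0.2,5.5,0],
    [-0.2,5.5,0],
    [-0.2,5,0],
    [-0.2,3.5,0],
    [-0.27,2,0],
    [0,0.5,0],
    [0,0,-3],
    [0,0,-3.5],
    [0,0,-3],
    [0,0,-2.3],
    [0,0,-1.2],
    [0,0,0],
    [0,0,0],
    [0,0,0],
    [0,0,0],
    [0,0,0],
    [0,0,0]
  ],
  "rot": [
    [0,0,0],
    [0,0,0],
    [0,0,0],
    [0,0,0],
    [0,0,0],
    [0,0,0],
    [0,0,0],
    [0,0,0],
    [0,0,0],
    [0,0,0],
    [0,0,0],
    [0,0,0],
    [0,0,0],
    [0,0,0],
    [0,0,0],
    [0,0,0],
    [0,0,0],
    [0,0,0],
    [0,0,0]
  ]
}}

```text
clock: 9.35
position: [0.5462, -0.0147, 0.096]
ee_rot: [0.0, 0.682, 0.731, 0.0]
contact_force: [0.0, -0.3, 2.5]
opening: 0.0496
```

{"name": "drive_tool", "arguments": {
  "gripper": [-1,-1,-1,-1,-1,-1,-1,-1,-1,-1,-1,-1,-1,-1,-1,-1,-1,-1],
  "xyz": [
    [0,0,1],
    [0,0,2],
    [0,0,2],
    [-0.5,-2,1],
    [-0.9,-3.5,0],
    [-1.1,-4.5,0],
    [-1.2,-5,0],
    [-1.2,-5,0],
    [-1,-4,0],
    [-0.7,-2.5,0],
    [-0.4,-1.5,0],
    [-0.1,-0.5,0],
    [0,0,-2],
    [0,0,-2],
    [0,0,-1.4],
    [0,0,-0.7],
    [0,0,-0.5],
    [0,0,0]
  ],
  "rot": [
    [0,0,0],
    [0,0,0],
    [0,0,0],
    [0,0,0],
    [0,0,0],
    [0,0,0],
    [0,0,0],
    [0,0,0],
    [0,0,0],
    [0,0,0],
    [0,0,0],
    [0,0,0],
    [0,0,0],
    [0,0,0],
    [0,0,0],
    [0,0,0],
    [0,0,0],
    [0,0,0]
  ]
}}

```text
clock: 11.6
position: [0.4753, -0.2996, 0.09]
ee_rot: [-0.0, 0.682, 0.731, -0.0]
contact_force: [-0.5, 0.3, -3.0]
opening: 0.0498
```

{"name": "drive_tool", "arguments": {
  "gripper": [-1,-1,0.5,0.5,0.5,0.5,0.5,0.5,0.5],
  "xyz": [
    [0,0,-0.15],
    [0,0,0],
    [0,0,0],
    [0,0,0],
    [0,0,0],
    [0,0,2],
    [0,0,4],
    [0,0,4],
    [0,0,3.5]
  ],
  "rot": [
    [0,0,0],
    [0,0,0],
    [0,0,0],
    [0,0,0],
    [0,0,0],
    [0,0,0],
    [0,0,0],
    [0,0,0],
    [0,0,0]
  ]
}}

```text
clock: 12.72
position: [0.4753, -0.2997, 0.2251]
ee_rot: [0.0, 0.682, 0.731, 0.0]
contact_force: [0.3, 0.2, 1.3]
opening: 0.0705
```

{"name": "drive_tool", "arguments": {
  "gripper": [1,1,1,1,1,1,1,1,1,1],
  "xyz": [
    [0.4,3,0],
    [0.8,5,0],
    [1,5.8,0],
    [1,5.8,0],
    [1,5.8,0],
    [0.8,5,0],
    [0.7,4,0],
    [0.5,2.9,0],
    [0,1,0],
    [0,0,0]
  ],
  "rot": [
    [0,0,0],
    [0,0,0],
    [0,0,0],
    [0,0,0],
    [0,0,0],
    [0,0,0],
    [0,0,0],
    [0,0,0],
    [0,0,0],
    [0,0,0]
  ]
}}

```text
clock: 13.98
position: [0.5371, 0.0832, 0.2234]
ee_rot: [-0.0, 0.682, 0.731, -0.0]
contact_force: [0.2, 0.4, -0.4]
opening: 0.094
```

```bash
python3 - <<'E'
from h import *
w=cam('wrist'); print(w['s']['position'])
cv2.imwrite('pics/w2.png',w['img'][:,:,::-1])
for n,lo,hi,b,z in [('blue',(100,110,40),(130,255,255),None,.011),('red',(0,150,40),(6,255,255),None,.011),('orange',(8,190,120),(17,255,255),None,.06),('green',(40,80,40),(85,255,255),None,.011)]:
    k=blob(w,lo,hi,b); print(n,k.min(0),k.max(0),rect(w,k,z))
E
```

```text
[0.53705181 0.08318053 0.22338886]
blue [289 225] [351 281] (array([543.5, -12. ]), array([81.6, 81.6]), 4.0)
red [292 289] [348 301] (array([548.1, -75.4]), array([79. , 20.3]), 3.9)
orange [363 258] [380 294] (array([605.5, -15.6]), array([18.9, 49.3]), 1.8)
green [286 151] [353 237] (array([536.9,  67.4]), array([ 83.3, 110.7]), 3.6)
```

View pics/w2.png

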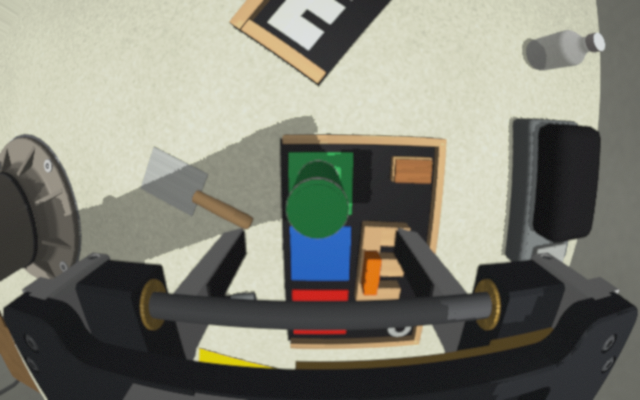

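The wrist view shows the tin top at (317, 206), centred between the fingers. The seat's open side faces right and down, so its yaw is about −33°.

{"name": "drive_tool", "arguments": {
  "gripper": [1,1,1,1,1,1,-1,-1,-1,-1,-1],
  "xyz": [
    [0,0,-3],
    [0,0,-3.5],
    [0,0,-3],
    [0,0,-2],
    [0,0,-1.1],
    [0,0,0],
    [0,0,0],
    [0,0,0],
    [0,0,0],
    [0,0,0],
    [0,0,0]
  ],
  "rot": [
    [0,0,0],
    [0,0,0],
    [0,0,0],
    [0,0,0],
    [0,0,0],
    [0,0,0],
    [0,0,0],
    [0,0,0],
    [0,0,0],
    [0,0,0],
    [0,0,0]
  ]
}}

```text
clock: 15.4
position: [0.5372, 0.0833, 0.0976]
ee_rot: [-0.0, 0.682, 0.731, -0.0]
contact_force: [-1.6, -0.9, 2.6]
opening: 0.0515
```

{"name": "drive_tool", "arguments": {
  "gripper": [-1,-1,-1,-1,-1,-1,-1,-1,-1,-1,-1,-1,-1,-1,-1,-1,-1,-1,-1,-1],
  "xyz": [
    [0,0,1],
    [0,0,2],
    [0,0,2],
    [-0.8,-2,1],
    [-1.4,-3.5,0],
    [-1.9,-4.5,0],
    [-2,-5,0],
    [-2.2,-5.5,0],
    [-2.2,-5.5,0],
    [-2,-4.7,0],
    [-1.5,-3.5,0],
    [-0.8,-2,0],
    [-0.1,-0.5,0],
    [0,0,0],
    [0,0,-2],
    [0,0,-2],
    [0,0,-1.4],
    [0,0,-0.7],
    [0,0,-0.5],
    [0,0,0]
  ],
  "rot": [
    [0,0,0],
    [0,0,0],
    [0,0,0],
    [0,0,0],
    [0,0,0],
    [0,0,0],
    [0,0,0],
    [0,0,0],
    [0,0,0],
    [0,0,0],
    [0,0,0],
    [0,0,0],
    [0,0,0],
    [0,0,0],
    [0,0,0],
    [0,0,0],
    [0,0,0],
    [0,0,0],
    [0,0,0],
    [0,0,0]
  ]
}}

```text
clock: 17.9
position: [0.3883, -0.2837, 0.0915]
ee_rot: [-0.0, 0.682, 0.731, 0.0]
contact_force: [-0.1, -0.3, -2.3]
opening: 0.0512
```

{"name": "drive_tool", "arguments": {
  "gripper": [-1,-1,0.5,0.5,0.5,0.5,0.5,0.5,0.5],
  "xyz": [
    [0,0,-0.15],
    [0,0,0],
    [0,0,0],
    [0,0,0],
    [0,0,0],
    [0,0,2],
    [0,0,4],
    [0,0,4],
    [0,0,3.5]
  ],
  "rot": [
    [0,0,0],
    [0,0,0],
    [0,0,0],
    [0,0,0],
    [0,0,0],
    [0,0,0],
    [0,0,0],
    [0,0,0],
    [0,0,0]
  ]
}}

```text
clock: 19.02
position: [0.3883, -0.2837, 0.2266]
ee_rot: [0.0, 0.682, 0.731, 0.0]
contact_force: [-0.0, -0.7, 0.1]
opening: 0.0704
```

{"name": "drive_tool", "arguments": {
  "gripper": [0.5,0.5,0.5,0.5,0.5,0.5,0.5,0.5,0.5,0.5],
  "xyz": [
    [1.7,1.7,0],
    [3,3.5,0],
    [3,4.5,0],
    [3,4.5,0],
    [3,4,0],
    [3,3.5,-1],
    [2.5,2.5,-2],
    [1.5,1.5,-2],
    [0.5,0.5,-1],
    [0,0,0]
  ],
  "rot": [
    [0,0,0],
    [0,0,0],
    [0,0,0],
    [0,0,0],
    [0,0,0],
    [0,0,0],
    [0,0,0],
    [0,0,0],
    [0,0,0],
    [0,0,0]
  ]
}}

```text
clock: 20.27
position: [0.5997, -0.0219, 0.1645]
ee_rot: [-0.001, 0.682, 0.731, -0.0]
contact_force: [-0.2, -0.5, -0.6]
opening: 0.0702
```

```bash
python3 - <<'E'
from h import *
w=cam('wrist'); print(w['s']['position'],w['s']['joint_pos'])
a=w['img'][:,:,::-1].copy()
k=blob(w,(8,190,120),(17,255,255)); print(k.min(0),k.max(0),rect(w,k,.06))
c=cam('top'); t=cv2.resize(c['img'][160:260,135:245,::-1],None,fx=3.64,fy=4,interpolation=cv2.INTER_CUBIC)
m=cv2.resize(c['img'][165:295,400:485,::-1],(262,400),interpolation=cv2.INTER_CUBIC)
cv2.imwrite('pics/w3.png',cv2.resize(np.hstack([a,t]),(800,308))); cv2.imwrite('pics/t2.png',np.hstack([t,m]))
k=blob(c,(0,0,140),(180,50,255),(155,175,225,240)); print('white',rect(c,k,.006))
E
```

```text
[ 0.59971308 -0.0218914   0.16446578] [ 0.36473802  0.41920749 -0.55420059  1.80792953  0.2590232   0.9885071
 -0.22562977]
[318 173] [339 227] (array([606. , -16.3]), array([16.7, 49. ]), 0.8)
white (array([518.4, 311.5]), array([114.4,  62.4]), 56.2)
```

View pics/w3.png

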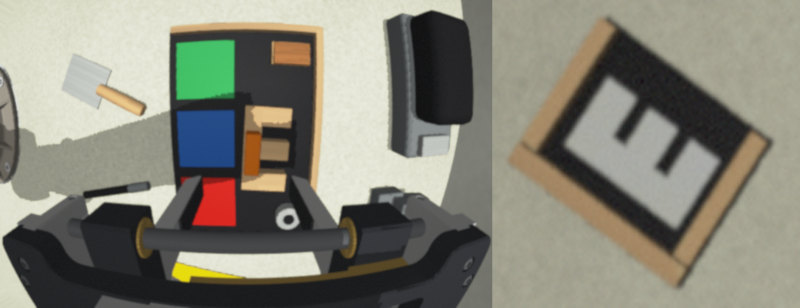

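The wrist view shows the handle clear between the fingers. The seat crop shows the outline's spine against the lower-left fence with its teeth pointing upper-right to the open side, so the yaw is −33.8°.

{"name": "drive_tool", "arguments": {
  "gripper": [0.5,0.5,0.5,0.5,0.5,0.5,0.5,-1,-1,-1,-1,-1,-1],
  "xyz": [
    [0.63,0.56,0],
    [0,0,-3],
    [0,0,-3],
    [0,0,-2.5],
    [0,0,-1.6],
    [0,0,-0.9],
    [0,0,0],
    [0,0,0],
    [0,0,0],
    [0,0,0],
    [0,0,0],
    [0,0,0],
    [0,0,0]
  ],
  "rot": [
    [0,0,-0.05],
    [0,0,0],
    [0,0,0],
    [0,0,0],
    [0,0,0],
    [0,0,0],
    [0,0,0],
    [0,0,0],
    [0,0,0],
    [0,0,0],
    [0,0,0],
    [0,0,0],
    [0,0,0]
  ]
}}

```text
clock: 22.0
position: [0.6065, -0.0161, 0.055]
ee_rot: [-0.0, 0.7, 0.714, -0.0]
contact_force: [0.5, -0.6, 0.5]
opening: 0.0175
```

{"name": "drive_tool", "arguments": {
  "gripper": [-1,-1,-1,-1,-1,-1,-1,-1,-1,-1,-1,-1],
  "xyz": [
    [0,0,1],
    [0,0,2],
    [0,0,3],
    [0,1,3],
    [-0.7,3,1],
    [-1,4,0],
    [-1,4.5,0],
    [-1,4,0],
    [-0.8,3,0],
    [0,1.6,0],
    [0,0.5,0],
    [0,0,0]
  ],
  "rot": [
    [0,0,0],
    [0,0,0],
    [0,0,0],
    [0,0,0],
    [0,0,0],
    [0,0,0],
    [0,0,0],
    [0,0,0],
    [0,0,0],
    [0,0,0],
    [0,0,0],
    [0,0,0]
  ]
}}

```text
clock: 23.5
position: [0.562, 0.199, 0.1551]
ee_rot: [0.0, 0.701, 0.713, -0.0]
contact_force: [-0.6, 0.2, -2.5]
opening: 0.0174
```

```bash
python3 - <<'E'
from h import *
w=cam('wrist'); print(w['s']['position'],w['s']['ee_rot'])
cv2.imwrite('pics/w4.png',w['img'][:,:,::-1])
k=blob(w,(0,0,150),(180,22,255),(200,20,400,180)); print(k.min(0),k.max(0),rect(w,k,.006))
k=blob(w,(8,190,120),(17,255,255)); print(k.min(0),k.max(0),rect(w,k,w['s']['position'][2]+.005))
E
```

```text
[0.56196075 0.19902002 0.15507574] [ 1.08403052e-04  7.00694987e-01  7.13460938e-01 -1.13256297e-04]
[221  22] [335 135] (array([516.3, 311.9]), array([116.8,  64.6]), 56.3)
[305 219] [335 296] (array([561.3, 198.3]), array([16.3, 47.8]), 0.3)
```

View pics/w4.png

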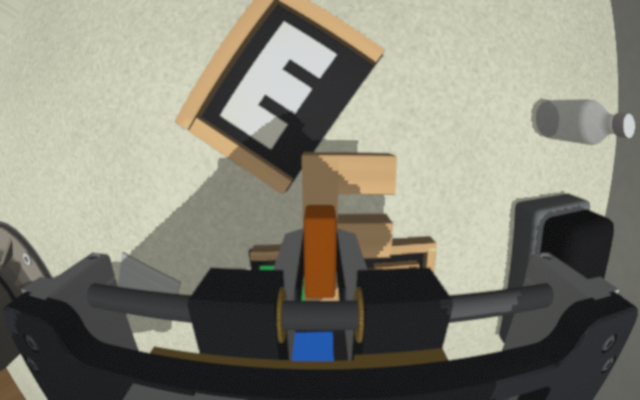

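{"name": "drive_tool", "arguments": {
  "gripper": [-1,-1,-1,-1,-1,-1,-1,-1,-1,-1,-1],
  "xyz": [
    [-0.5,1,0],
    [-1,2,0],
    [-1.2,2.5,0],
    [-1.2,2.5,0],
    [-1,2.2,0],
    [-0.7,1.4,0],
    [-0.36,0.7,-1],
    [0,0,-2],
    [0,0,-1.5],
    [0,0,-1],
    [0,0,0]
  ],
  "rot": [
    [0,0,-0.05],
    [0,0,-0.1],
    [0,0,-0.12],
    [0,0,-0.12],
    [0,0,-0.1],
    [0,0,-0.08],
    [0,0,-0.037],
    [0,0,0],
    [0,0,0],
    [0,0,0],
    [0,0,0]
  ]
}}

```text
clock: 24.92
position: [0.5017, 0.3223, 0.099]
ee_rot: [-0.0, 0.882, 0.472, -0.001]
contact_force: [0.3, 0.3, -2.5]
opening: 0.0178
```

```bash
python3 - <<'E'
from h import *
w=cam('wrist'); q=w['s']['ee_rot'];print(w['s']['position'],2*np.degrees(np.arctan2(q[2],q[1]))-90,w['s']['joint_pos'])
cv2.imwrite('pics/w5.png',w['img'][:,:,::-1])
E
```

```text
[0.50171763 0.32226836 0.09901233] -33.70212662929323 [-0.30097327  0.48256374 -0.48326808  1.86829597  0.28767648  0.86129504
 -1.51506895]
```

View pics/w5.png

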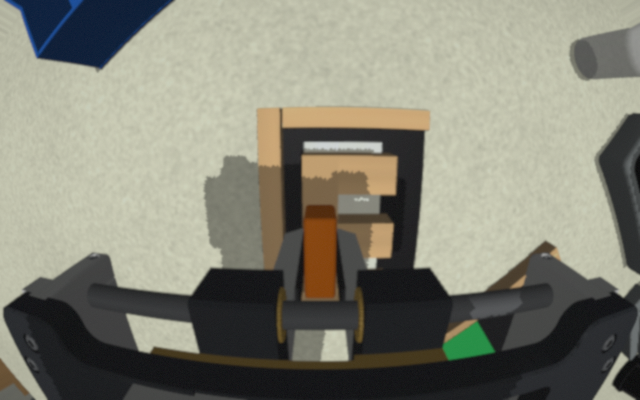

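The jig hovers squarely over the outline, with the fence's inner corner at (282, 127) and the outline's top edge at about v = 141, u = 303–382.

```bash
python3 - <<'E'
from h import *
w=cam('wrist'); p=w['s']['position'];a=np.radians(-33.7);c,s=np.cos(a),np.sin(a)
g=w['hsv']
for n,uv,z in [('corner -31,70',(282,127),.024),('outl L -11,55',(303,141.5),.006),('outl R 47,55',(382,141.5),.006),('fence -31',(284,190),.024),('plate end 88',(422,130),.006)]:
    d=(px2w(w,uv,z)[0]-p)*1000; print(n,round(c*d[0]+s*d[1],1),round(-s*d[0]+c*d[1],1))
E
```

```text
corner -31,70 -29.3 69.8
outl L -11,55 -14.3 57.4
outl R 47,55 51.0 58.1
fence -31 -28.7 20.6
plate end 88 85.8 69.2
```

{"name": "drive_tool", "arguments": {
  "gripper": [-1,-1,-1,-1,-1,-1],
  "xyz": [
    [0,0,-1.5],
    [0,0,-1.5],
    [0,0,-0.9],
    [0,0,-0.4],
    [0,0,-0.2],
    [0,0,0]
  ],
  "rot": [
    [0,0,0],
    [0,0,0],
    [0,0,0],
    [0,0,0],
    [0,0,0],
    [0,0,0]
  ]
}}

```text
clock: 25.78
position: [0.502, 0.323, 0.0551]
ee_rot: [-0.0, 0.882, 0.472, 0.0]
contact_force: [0.2, -0.3, -2.7]
opening: 0.0178
```

{"name": "drive_tool", "arguments": {
  "gripper": [-1,-1],
  "xyz": [
    [0,-0.05,-0.2],
    [0,0,0]
  ],
  "rot": [
    [0,0,0],
    [0,0,0]
  ]
}}

```text
clock: 26.02
position: [0.502, 0.3223, 0.053]
ee_rot: [-0.0, 0.882, 0.472, 0.0]
contact_force: [0.1, 0.1, -1.6]
opening: 0.0176
```

{"name": "drive_tool", "arguments": {
  "gripper": [-1,-1,0,0,0,0,0,0,0,0],
  "xyz": [
    [0,0,-0.08],
    [0,0,0],
    [0,0,0],
    [0,0,0],
    [0,0,0],
    [0,0,1],
    [0,0,3],
    [0,0,5],
    [0,0,5],
    [0,0,3]
  ],
  "rot": [
    [0,0,0],
    [0,0,0],
    [0,0,0],
    [0,0,0],
    [0,0,0],
    [0,0,0],
    [0,0,0],
    [0,0,0],
    [0,0,0],
    [0,0,0]
  ]
}}

```text
clock: 27.28
position: [0.5023, 0.3229, 0.2256]
ee_rot: [-0.0, 0.882, 0.472, 0.001]
contact_force: [0.1, -1.1, -1.2]
opening: 0.0467
```

```bash
python3 - <<'E'
from h import *
w=cam('wrist'); print(w['s']['position'],w['s']['contact_force'])
c=cam('top'); t=cv2.resize(c['img'][160:260,135:245,::-1],(440,400),interpolation=cv2.INTER_CUBIC)
m=cv2.resize(c['img'][120:300,250:500,::-1],(555,400),interpolation=cv2.INTER_CUBIC)
cv2.imwrite('pics/w6.png',cv2.resize(np.hstack([w['img'][:,:,::-1],m]),(796,266)))
a=np.radians(-33.75);co,s=np.cos(a),np.sin(a)
k=blob(w,(8,190,120),(17,255,255)); print('handle',k.min(0),k.max(0),rect(w,k,.058))
for n,lo,hi,z in [('blue',(100,110,50),(130,255,255),.011),('green',(40,80,40),(85,255,255),.011),('red',(0,150,60),(6,255,255),.011)]:
    k=blob(c,lo,hi,(250,125,395,230)); print(n,rect(c,k,z))
E
```

```text
[0.50226924 0.3229043  0.22557136] [ 0.14163879 -1.09654427 -1.16152783]
handle [313 171] [326 213] (array([500.9, 321.9]), array([46.9, 14.4]), 56.3)
blue (array([545.4, -12.3]), array([81.7, 81.7]), 3.9)
green (array([539.3,  81.4]), array([82.2, 81.9]), 3.9)
red (array([ 552. , -106.4]), array([79.9, 79.8]), 3.6)
```

View pics/w6.png

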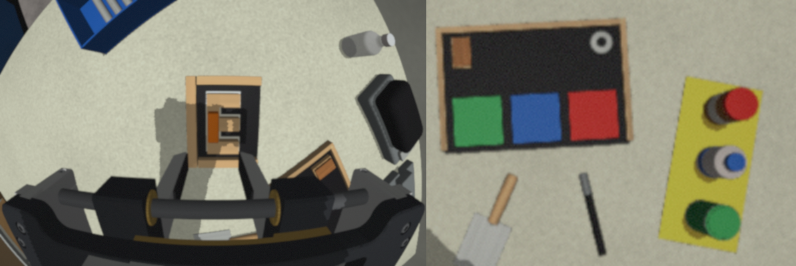

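{"name": "drive_tool", "arguments": {
  "gripper": [0.5,0.5,0.5,0.5,0.5,0.5,0.5,0.5,0.5,0.5,0.5,0.5,0.5,0.5,0.5],
  "xyz": [
    [0,-3,0],
    [0,-4.5,0],
    [0,-5.5,0],
    [0,-5.5,0],
    [0,-5.5,0],
    [0,-5.5,0],
    [0,-5.5,0],
    [-0.5,-5,0],
    [-1.5,-4.5,0],
    [-2,-4.5,0],
    [-2,-4,0],
    [-2,-3.5,0],
    [-2,-2.7,0],
    [-1.4,-1.5,0],
    [0,0,0]
  ],
  "rot": [
    [0,0,0.05],
    [0,0,0.08],
    [0,0,0.09],
    [0,0,0.09],
    [0,0,0.09],
    [0,0,0.09],
    [0,0,0.09],
    [0,0,0.084],
    [0,0,0],
    [0,0,0],
    [0,0,0],
    [0,0,0],
    [0,0,0],
    [0,0,0],
    [0,0,0]
  ]
}}

```text
clock: 29.25
position: [0.3869, -0.2854, 0.222]
ee_rot: [-0.0, 0.681, 0.733, -0.0]
contact_force: [0.5, 1.0, -0.2]
opening: 0.0706
```

{"name": "drive_tool", "arguments": {
  "gripper": [0.5,0.5,0.5,0.5,0.5,0.5,-1,-1,-1,-1,-1],
  "xyz": [
    [0.14,0.17,-3],
    [0,0,-3.5],
    [0,0,-3],
    [0,0,-2.2],
    [0,0,-1.5],
    [0,0,0],
    [0,0,0],
    [0,0,0],
    [0,0,0],
    [0,0,0],
    [0,0,0]
  ],
  "rot": [
    [0,0,0],
    [0,0,0],
    [0,0,0],
    [0,0,0],
    [0,0,0],
    [0,0,0],
    [0,0,0],
    [0,0,0],
    [0,0,0],
    [0,0,0],
    [0,0,0]
  ]
}}

```text
clock: 30.62
position: [0.3896, -0.2831, 0.0909]
ee_rot: [0.0, 0.68, 0.733, 0.0]
contact_force: [-1.5, 1.1, 7.2]
opening: 0.0514
```

{"name": "drive_tool", "arguments": {
  "gripper": [-1,-1,-1,-1,-1,-1,-1,-1,-1,-1,-1,-1,-1,-1,-1,-1,-1,-1,-1,-1],
  "xyz": [
    [0,0,1],
    [0,0,2],
    [0,0,2],
    [0.8,2,2],
    [1.5,3.5,0],
    [1.9,4.5,0],
    [2,5,0],
    [2.2,5.5,0],
    [2.2,5.5,0],
    [2,4.7,0],
    [1.4,3.3,0],
    [0.8,2,0],
    [0.07,0.5,0],
    [0,0,0],
    [0,0,-2],
    [0,0,-2],
    [0,0,-1.2],
    [0,0,-0.6],
    [0,0,-0.3],
    [0,0,0]
  ],
  "rot": [
    [0,0,0],
    [0,0,0],
    [0,0,0],
    [0,0,0],
    [0,0,0],
    [0,0,0],
    [0,0,0],
    [0,0,0],
    [0,0,0],
    [0,0,0],
    [0,0,0],
    [0,0,0],
    [0,0,0],
    [0,0,0],
    [0,0,0],
    [0,0,0],
    [0,0,0],
    [0,0,0],
    [0,0,0],
    [0,0,0]
  ]
}}

```text
clock: 33.12
position: [0.5382, 0.082, 0.0994]
ee_rot: [0.0, 0.68, 0.733, 0.0]
contact_force: [-0.9, -0.3, -2.8]
opening: 0.0513
```

{"name": "drive_tool", "arguments": {
  "gripper": [-1,-1,0.5,0.5,0.5,0.5,0.5,0.5,0.5],
  "xyz": [
    [0,0,-0.1],
    [0,0,0],
    [0,0,0],
    [0,0,0],
    [0,0,0],
    [0,0,2],
    [0,0,4],
    [0,0,4],
    [0,0,2.7]
  ],
  "rot": [
    [0,0,0],
    [0,0,0],
    [0,0,0],
    [0,0,0],
    [0,0,0],
    [0,0,0],
    [0,0,0],
    [0,0,0],
    [0,0,0]
  ]
}}

```text
clock: 34.25
position: [0.5384, 0.0822, 0.2271]
ee_rot: [0.0, 0.68, 0.733, 0.001]
contact_force: [-0.1, 0.5, -0.6]
opening: 0.0707
```

{"name": "drive_tool", "arguments": {
  "gripper": [0.5,0.5,0.5,0.5,0.5,0.5,0.5,0.5,0.5,0.5],
  "xyz": [
    [-0.4,-3,0],
    [-0.8,-5,0],
    [-1,-5.8,0],
    [-1,-5.8,0],
    [-1,-5.8,0],
    [-0.8,-5,0],
    [-0.7,-4,0],
    [-0.5,-2.8,0],
    [-0.1,-1,0],
    [0,0,0]
  ],
  "rot": [
    [0,0,0],
    [0,0,0],
    [0,0,0],
    [0,0,0],
    [0,0,0],
    [0,0,0],
    [0,0,0],
    [0,0,0],
    [0,0,0],
    [0,0,0]
  ]
}}

```text
clock: 35.5
position: [0.4751, -0.2997, 0.225]
ee_rot: [-0.0, 0.68, 0.733, 0.0]
contact_force: [-0.0, -0.0, -0.6]
opening: 0.0703
```

{"name": "drive_tool", "arguments": {
  "gripper": [0.5,0.5,0.5,0.5,0.5,0.5,-1,-1,-1,-1,-1],
  "xyz": [
    [0,0,-3],
    [0,0,-3.5],
    [0,0,-3],
    [0,0,-2.5],
    [0,0,-1.6],
    [0,0,0],
    [0,0,0],
    [0,0,0],
    [0,0,0],
    [0,0,0],
    [0,0,0]
  ],
  "rot": [
    [0,0,0],
    [0,0,0],
    [0,0,0],
    [0,0,0],
    [0,0,0],
    [0,0,0],
    [0,0,0],
    [0,0,0],
    [0,0,0],
    [0,0,0],
    [0,0,0]
  ]
}}

```text
clock: 36.88
position: [0.4755, -0.3002, 0.09]
ee_rot: [0.001, 0.68, 0.733, 0.0]
contact_force: [0.1, 0.5, 7.5]
opening: 0.0488
```

{"name": "drive_tool", "arguments": {
  "gripper": [-1,-1,-1,-1,-1,-1,-1,-1,-1,-1,-1,-1,-1,-1,-1,-1,-1,-1,-1],
  "xyz": [
    [0,0,1],
    [0,0,2],
    [0,0,2],
    [0.5,2,2],
    [0.9,3.5,0],
    [1.1,4.5,0],
    [1.2,5,0],
    [1.2,5,0],
    [0.9,4.2,0],
    [0.6,2.5,0],
    [0.4,1.5,0],
    [0.13,0.55,0],
    [0,0,0],
    [0,0,-2],
    [0,0,-2],
    [0,0,-1.2],
    [0,0,-0.6],
    [0,0,-0.3],
    [0,0,0]
  ],
  "rot": [
    [0,0,0],
    [0,0,0],
    [0,0,0],
    [0,0,0],
    [0,0,0],
    [0,0,0],
    [0,0,0],
    [0,0,0],
    [0,0,0],
    [0,0,0],
    [0,0,0],
    [0,0,0],
    [0,0,0],
    [0,0,0],
    [0,0,0],
    [0,0,0],
    [0,0,0],
    [0,0,0],
    [0,0,0]
  ]
}}

```text
clock: 39.25
position: [0.5445, -0.0125, 0.0985]
ee_rot: [0.0, 0.68, 0.733, 0.0]
contact_force: [-0.1, -0.1, -2.2]
opening: 0.0497
```

{"name": "drive_tool", "arguments": {
  "gripper": [-1,-1,0.5,0.5,0.5,0.5,0.5,0.5,0.5],
  "xyz": [
    [0,0,-0.1],
    [0,0,0],
    [0,0,0],
    [0,0,0],
    [0,0,0],
    [0,0,2],
    [0,0,4],
    [0,0,4],
    [0,0,2.7]
  ],
  "rot": [
    [0,0,0],
    [0,0,0],
    [0,0,0],
    [0,0,0],
    [0,0,0],
    [0,0,0],
    [0,0,0],
    [0,0,0],
    [0,0,0]
  ]
}}

```text
clock: 40.38
position: [0.5446, -0.0123, 0.226]
ee_rot: [0.001, 0.68, 0.733, 0.0]
contact_force: [-0.9, -0.1, 1.0]
opening: 0.0708
```

{"name": "drive_tool", "arguments": {
  "gripper": [0.5,0.5,0.5,0.5,0.5,0.5,0.5,0.5,0.5,0.5,0.5,0.5,0.5,0.5,-1,-1,-1,-1,-1],
  "xyz": [
    [0.2,-3,0],
    [0.2,-5,0],
    [0.3,-5.5,0],
    [0.3,-5.5,0],
    [0.3,-5,0],
    [0.2,-3.5,0],
    [0.17,-2.2,0],
    [0,-0.5,0],
    [0,0,-3],
    [0,0,-3.5],
    [0,0,-3],
    [0,0,-2.3],
    [0,0,-1.6],
    [0,0,0],
    [0,0,0],
    [0,0,0],
    [0,0,0],
    [0,0,0],
    [0,0,0]
  ],
  "rot": [
    [0,0,0],
    [0,0,0],
    [0,0,0],
    [0,0,0],
    [0,0,0],
    [0,0,0],
    [0,0,0],
    [0,0,0],
    [0,0,0],
    [0,0,0],
    [0,0,0],
    [0,0,0],
    [0,0,0],
    [0,0,0],
    [0,0,0],
    [0,0,0],
    [0,0,0],
    [0,0,0],
    [0,0,0]
  ]
}}

```text
clock: 42.75
position: [0.5614, -0.3147, 0.0911]
ee_rot: [0.001, 0.68, 0.733, 0.0]
contact_force: [-1.0, 1.8, 7.2]
opening: 0.0501
```

{"name": "drive_tool", "arguments": {
  "gripper": [-1,-1,-1,-1,-1,-1,-1,-1,-1,-1,-1,-1,-1,-1,-1,-1,-1,-1],
  "xyz": [
    [0,0,1],
    [0,0,2],
    [0,0,2],
    [0,1.7,2],
    [-0.2,3,0],
    [-0.24,4,0],
    [-0.2,4,0],
    [-0.2,3.5,0],
    [-0.2,2.5,0],
    [0,1.5,0],
    [0,0.5,0],
    [0,0,0],
    [0,0,-2],
    [0,0,-2],
    [0,0,-1.2],
    [0,0,-0.6],
    [0,0,-0.3],
    [0,0,0]
  ],
  "rot": [
    [0,0,0],
    [0,0,0],
    [0,0,0],
    [0,0,0],
    [0,0,0],
    [0,0,0],
    [0,0,0],
    [0,0,0],
    [0,0,0],
    [0,0,0],
    [0,0,0],
    [0,0,0],
    [0,0,0],
    [0,0,0],
    [0,0,0],
    [0,0,0],
    [0,0,0],
    [0,0,0]
  ]
}}

```text
clock: 45.0
position: [0.5509, -0.1075, 0.0995]
ee_rot: [0.0, 0.68, 0.733, 0.0]
contact_force: [0.1, -0.1, -1.7]
opening: 0.0498
```

{"name": "drive_tool", "arguments": {
  "gripper": [-1,-1,0.5,0.5,0.5,0.5,0.5,0.5,0.5,0.5],
  "xyz": [
    [0,0,-0.1],
    [0,0,0],
    [0,0,0],
    [0,0,0],
    [0,0,0],
    [0,0,2],
    [0,0,4],
    [0,0,4],
    [0,0,2.7],
    [0,0,0]
  ],
  "rot": [
    [0,0,0],
    [0,0,0],
    [0,0,0],
    [0,0,0],
    [0,0,0],
    [0,0,0],
    [0,0,0],
    [0,0,0],
    [0,0,0],
    [0,0,0]
  ]
}}

```text
clock: 46.25
position: [0.5516, -0.1076, 0.2272]
ee_rot: [0.001, 0.68, 0.733, 0.001]
contact_force: [0.3, -0.1, -1.0]
opening: 0.0706
```

{"name": "drive_tool", "arguments": {
  "gripper": [0.5,0.5,0.5,0.5,0.5,0.5,0.5],
  "xyz": [
    [0,-4,0],
    [0,-5,0],
    [0,-5,0],
    [0,-5,0],
    [0,-5,0],
    [0,-2,0],
    [0,0,0]
  ],
  "rot": [
    [0,0,0],
    [0,0,0],
    [0,0,0],
    [0,0,0],
    [0,0,0],
    [0,0,0],
    [0,0,0]
  ]
}}

```text
clock: 47.12
position: [0.55, -0.3682, 0.2239]
ee_rot: [-0.001, 0.68, 0.733, -0.0]
contact_force: [-0.0, 1.1, -0.5]
opening: 0.0705
```

```bash
python3 - <<'E'
from h import *
c=cam('top'); i=c['img'][:,:,::-1]
a=cv2.resize(i[170:230,250:400],(800,320),interpolation=cv2.INTER_CUBIC)
b=cv2.resize(i[155:260,130:250],(320,280),interpolation=cv2.INTER_CUBIC)
s=cam('scene'); d=cv2.resize(s['img'][120:280,220:520,::-1],(480,280))
cv2.imwrite('pics/f.png',np.vstack([a,np.hstack([b,d])]))
T=(250,125,400,230)
for n,lo,hi in [('green',(40,80,40),(85,255,255)),('blue',(100,110,50),(130,255,255)),('red',(0,150,60),(6,255,255))]:
    print(n,rect(c,blob(c,lo,hi,T),.011))
print(rect(c,blob(c,(0,0,140),(180,50,255),(155,175,225,240)),.006))
E
```

```text
green (array([539.3,  81.3]), array([82.2, 81.8]), 3.7)
blue (array([545.3, -12.3]), array([81.5, 81.3]), 3.9)
red (array([ 552.2, -107.2]), array([79.9, 83. ]), 3.7)
(array([574.5, 265.6]), array([53. , 77.2]), 0.8)
```

View pics/f.png

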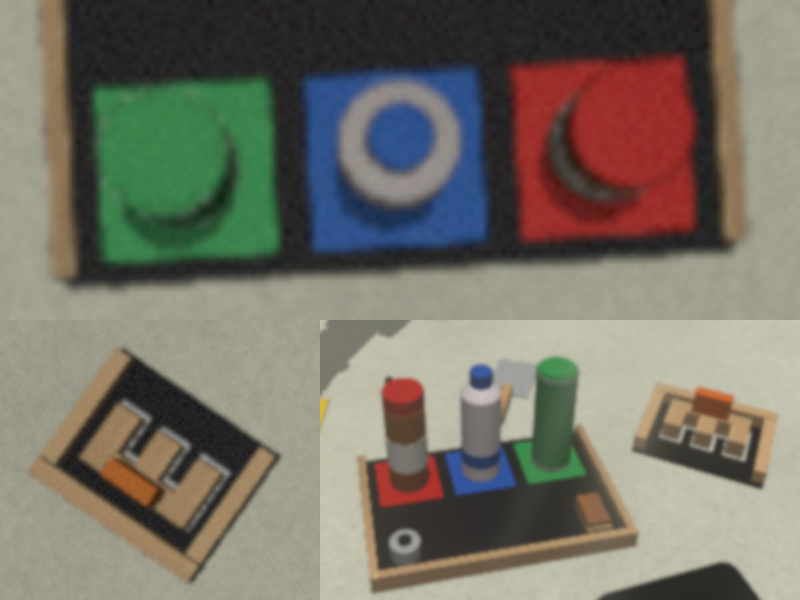

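```bash
python3 - <<'E'
from h import *
c=cam('top')
for n,u,v,z in [('jar',632,130,.137),('cap',400,138,.149),('shoulder',400,145,.121),('tin',166,160,.141)]:
    print(n,(px2w(c,[(u+.5)/5.333-.5+250,(v+.5)/5.333-.5+170],z)[0]*1000).round(1))
for n,uv in [('jigWhiteSpineL',0)]: pass
k=blob(c,(5,180,100),(17,255,255),(150,170,230,250)); print('handle',rect(c,k,.058))
print(status.observe()['clock'])
E
```

```text
jar [ 550.5 -104.2  137. ]
cap [545.2 -10.8 149. ]
shoulder [544.3 -11.5 121. ]
tin [535.8  82.  141. ]
handle (array([502.2, 319.4]), array([46.3, 17.5]), 57.2)
47.275
```

```bash
python3 -c "
from cell import bot; print(bot.sign_off())"
```

```text
the job is handed in; nothing more can be done
None
```

The job is done and handed in at 47 s of the 147 s allowed. I moved the jar, glue and tin to the yellow mat. While they stood there, I laid the jig in the seat with its teeth towards the open side. Then I put the tin, glue and jar back on their own pads.

- **Containers:** in the last top and scene pictures all three stand upright, each on the pad of its own colour. Their measured centres are about 1–4 mm from the pad centres, and the base fits on the pad with 13 mm to spare all round. The tin's 4 mm is the least certain reading, because green on green was hard to outline.
- **Jig:** it lies flat inside the fence on the outline. From the wrist camera its handle measured about 1.5 mm from the target position, with yaw −33.7° against −33.8° for the seat. From the top camera it measured about 2.3 mm off, and its yaw read about 1° different. I did not check the jig's yaw any more closely than that.
- **Forces:** no reading at the end of a move passed about 8 N.
- **At hand-in:** the gripper was open, above the mat and touching nothing.

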